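# Shut the gluing clamp on a furniture leg and pin it

## Robot

A 6-joint arm with a two-finger parallel gripper is mounted at the origin on the work surface. World frame = base frame: x ahead of the robot, y to its left, z up, the work surface at z = 0. Lengths are in mm, angles in degrees, forces in N, time in s.
With the tool pointing down it reaches from about 300 to 850 mm from the base axis. Payload 4.2 kg.
Tool frame: the origin (TCP) lies midway between the tips of the shut fingers; the grasp point (between the pads) lies 19 mm behind it (env.grasp_offset is the distance from the TCP to the grasp point, in mm); z points along the fingers, y is the line along which they close (so a half turn about z gives the same grasp; the last joint's range is limited). The gripper opens to 91 mm and grips with 3 to 60 N. Pads are 32 mm wide; open, the fingers measure 118 mm over their backs; the gripper's body (76 mm by 178 mm) begins 60 mm behind the grasp point.
Start: joints at [68.468, 18.312, 89.639, -0, 72.044, -1.146], TCP at [200.3, 539.006, 174.576] pointing down, gripper open.
Joint ranges: [-177.97, 177.97], [-48.28, 115.42], [12.27, 149.76], [-77.06, 257.06], [2.81, 150.46], [-146.56, 146.56]. Speed limits (degrees/s): [147.25, 147.25, 180, 180, 180, 180].

## Interface

Orientations are given as [roll, pitch, yaw] about the fixed x, y, z axes, in that order (R = Rz(yaw) Ry(pitch) Rx(roll)).
In Python, from workcell import env, optics gives the robot as it stands. The module is installed in compiled form; this text tells all that it offers.
- The arm moves only by the tool send_rows, never from a script. Its argument "targets" is a list that holds one entry, the list of rows, each a list of 7 numbers: the turn, a rotation vector about the world's x, y, z scaled (see below), then the shift along the world's x, y, z scaled (see below), then the closure, from -1 (fully open) to 1 (shut). In form: [[[rx, ry, rz, x, y, z, gripper], ...]]. A call has 1 to 12 rows; each row shifts and turns the commanded pose from where the row before left it; what a row does not reach is not made up. The controller multiplies each number of a shift by 0.2 m and each number of a turn by pi/2 rad. A row lasts 1/10 s, in which the tool goes at most 50 mm and 8.59 degrees, less where a joint would pass 70% of its speed; a pose out of reach is approached as far as the arm can. A call with a number of a shift or a turn outside -1 to 1 is refused whole. A call with a gripper value outside its range is refused whole. The fingers move at their own pace and stop on an object; "grip_force" is the grip in N (left out, the last holds). Time passes only in rows, so rows that do not move let the fingers close. It gives the time, the measured TCP pose, the force, the opening and the grip force at its end, in the units of the state.
- env.state(): the state, without advancing time (a new reading comes with each control period).
- optics.grab_frame(name): name is "side" or "top"; returns (picture, depth): 384x512x3 uint8, red, green, blue; 384x512 float32, mm along the optical axis (not along the pixel's ray), 0 where there is no reading.
- optics.camera_info(name): a dict with "camera_matrix" (3x3 intrinsics, pixels), "R" (3x3) and "t" (3): a world point X has camera coordinates R X + t. Camera axes: x right, y down, z forward; pixel columns grow to the right and rows downward; lengths in mm; the calibration is good to about 2 mm. A picture is of the moment at which its call begins. camera_info takes no time and is no camera call.
- env.job_done(): hands the job in; it is judged then, once.
Trained networks look in the newest picture that a camera, given by its name, has taken for a name from the list of things; names that differ only in an ending like _2 or _b are one class to them, and where a whole thing is asked for, a point or a joint stands for the part that bears it (a point fixed in the world has none). Each returns a list of dicts, best first, with "conf" (0 to 1); they miss things now and then, are a little off and sometimes report something else, mostly with a low value. They report only what shows in the picture. A call takes as long as a camera call.
- optics.silhouettes(camera, name): "mask" (384x512 bool, what is visible of it) and "at" ([column, row] in pixels, amid what is visible of it).
- optics.place_of(camera, name): "at" ([column, row] in pixels: a listed point, or the origin of a listed thing).
The state is a dict: "time_s": time; "qpos": joint angles; "qvel": joint speeds; "effort": joint torques, N m; "ee_pos": TCP position; "ee_rot": TCP orientation; "force": force on the tool from outside, world axes, zero at the start; "torque": the same for the moment, N m; "gripper_width": finger opening in mm; "gripper_force": force on a finger pad.
Only numpy, scipy, OpenCV 4.12 (cv2) and the standard library are available. Lean on these libraries where they do the work, as an engineer would, in place of code of your own. Each camera call takes 0.05 s, during which the arm holds its last target. There are 200 camera calls.

## Task

The steel furniture leg with its freshly glued foot lies in the open hinged clamp. Swing the orange upper half down over it, then take the yellow-headed pin out of the blue bit tray and push it down through the aligned holes of both halves until its steel collar squeezes the sprung halves fully shut. Finish while still holding the pin and pressing it down so that the clamp stays shut, with the leg still in its groove and everything else on the sideboard left alone.

Things in the scene. Friction and masses are not known exactly. Their poses are not given: they have to be found in the camera images.
- clamp: Lower half of the hinged clamp: an aluminium block 130 x 130 x 36 mm, fixed to the sideboard. Origin at the centre of its underside; x runs from the pin-hole edge to the hinge edge, y along the hinge, z up. A 28 mm wide groove along y, centred at x = +12 mm, holds the leg. Two sprung rubber bumpers (12 mm across) stand 4.5 mm proud of its top face at x = -45, y = +45 and -45 mm: they hold the upper half ajar (about 0.04 rad) unless it is pressed with about 8 N at the hole.
- upper (a joint): Opening angle of the orange upper half (rad): 0 fully shut (flat on the lower half), 1.75 fully open. It starts 0.95 to 1.5 open (free edge raised above the lower half), its stiff hinge keeps it where it is left (about 3 N at the free edge moves it), except that from below about 0.04 rad the bumpers push it back up to about 0.04.
- clamp_hinge (a point): Middle of the hinge axis, at x = +60, z = 36 mm of the clamp; the axis is along the clamp's y. The upper half (200 g) reaches 125 mm from the axis and is 130 mm wide along it. From 68 to 125 mm it is a flat flange 12 mm thick; nearer the hinge, over the groove, it is 20 mm thick. Shut, its underside lies in the plane of the hinge axis.
- upper_hole (a point): Centre of the upper mouth (on the outer face of the flange) of the pin hole in the orange upper half: diameter 13.5 mm, through the 12 mm flange, 105 mm from the hinge axis, midway along y. Its axis is the point's z. With the half shut it stands 48 mm above the sideboard.
- clamp_hole (a point): Centre of the mouth of the pin hole in the lower half, on its top face (36 mm above the sideboard), at x = -45, y = 0 mm of the clamp. Diameter 12.5 mm, vertical, right through.
- clamp_seat (a point): Middle of the groove's axis: where the middle of the clamped leg lies (x = +12, y = 0, z = 36 mm of the clamp).
- leg: Loose stainless leg lying in the groove along y: tube 25 mm across, 177 mm long over all, a 56 mm round plate at its +y end, a black foot at the other. Origin on its axis, at the middle.
- pin: Locating pin, 60 g, standing upright in the tray's socket. Origin at the centre of the collar's underside, z up along the pin. Steel shank 10 mm across reaching 36 mm below the origin (last 3 mm tapered), collar 26 mm across and 4 mm thick, then a yellow round grip 16 mm across from 4 to 32 mm above the origin.
- pin_tip (a point): Centre of the lower end of the pin's shank, 36 mm below the collar's underside.
- tray: Blue bit tray, fixed, 90 x 130 mm, rim 18 mm high, origin at the centre of its underside. A blue socket block 55 x 46 x 44 mm high stands in its -y half; a few low bits lie in the other half.
- tray_socket (a point): Mouth of the socket where the pin stands at the start (diameter 11.5 mm, vertical, right through; 44 mm above the sideboard; at y = -37 mm of the tray). The pin's collar rests on the block there.
- spare_leg: Bystander: second stainless leg, standing on its foot, plate up, 56 mm across, 177 mm tall; origin at its foot.
- pin_tube: Bystander: clear plastic tube of shelf pins with a red twist cap, 34 mm across, 100 mm tall, standing; origin at its underside.
- cam_dowel: Bystander: wooden cam dowel lying flat, 36 x 9 x 9 mm; origin at the middle of its underside.
- ratchet: Bystander: slim black ratchet screwdriver lying flat, 190 mm long along its x, 22 mm thick; origin near its middle.
- mug: Bystander: white mug, 80 mm across, 90 mm tall; origin at its underside.

How it is judged:
By the outcome, as a careful person would: the job done as asked, in the order asked, and still so for the second after the job is handed in, while the arm keeps its last pose, push and grip.
It also fails if it takes over 58 s, if anything falls off the work surface, if the arm or the gripper's body presses on something with over 40 N, if the wrist force passes 120 N, or if a joint passes its speed limit or range.

## Working session

There is one attempt and no reset: what is moved stays moved. The work goes in short steps, Python scripts to look and compute and a tool call to move; the robot and the scene stay as the last step left them, time stands still between calls to the robot, and variables do not carry over. Pictures are saved under pics/ and viewed, at most 10 in all, crops included, and the job is handed in when it is done.

Besides the shell and the picture viewer there is one more tool, called after ">>>" as a command line: name --argument value ..., lists and objects as JSON in quotes. send_rows: Moves the arm, as the interface text tells. Its arguments: {"type":"object","properties":{"targets":{"type":"array"},"grip_force":{"type":"number"}},"required":["targets"]}

```bash
mkdir -p pics
cat > h.py <<'E'
import numpy as np, cv2
from workcell import env, optics
def cam(n):
    c=optics.camera_info(n); return np.array(c["camera_matrix"]),np.array(c["R"]),np.array(c["t"]).ravel()
def back(n,px,depth=None,z=None):
    K,R,t=cam(n); r=np.linalg.inv(K)@np.array([px[0],px[1],1.0])
    if depth is not None: return R.T@(r*depth-t)
    d=R.T@r; o=-R.T@t; return o+d*(z-o[2])/d[2]
def proj(n,X):
    K,R,t=cam(n); p=K@(R@np.asarray(X,float)+t); return p[:2]/p[2]
def cloud(n,dep):
    K,R,t=cam(n); v,u=np.mgrid[0:384,0:512]; r=np.linalg.inv(K)@np.stack([u.ravel(),v.ravel(),np.ones(u.size)])
    return ((R.T@(r*dep.ravel()-t[:,None])).T).reshape(384,512,3)
E
python3 - <<'E'
from h import *
np.set_printoptions(precision=1,suppress=True)
ims=[]
for n in("top","side"):
    im,d=optics.grab_frame(n); P=cloud(n,d); np.savez(f"{n}0.npz",im=im,d=d); cv2.imwrite(f"pics/{n}0.png",im[:,:,::-1])
    K,R,t=cam(n); print(n,"cam pos",-R.T@t,"axis",R[2])
    for k in("upper_hole","clamp_hinge","clamp_hole","clamp","clamp_seat","pin","pin_tip","tray_socket","tray","leg"):
        for r in optics.place_of(n,k)[:1]:
            a=r["at"]; c,w=int(round(a[0])),int(round(a[1]))
            print(k,round(r["conf"],2),np.array(a),P[min(max(w,0),383),min(max(c,0),511)])
print(env.state())
E
```

```text
top cam pos [ 506.9  -29.6 1338. ] axis [ 0.1  0.  -1. ]
upper_hole 0.82 [320.9 200.2] [ 548.3 -188.4  108.1]
clamp_hinge 0.64 [312.4 220. ] [ 493.4 -169.5   46.9]
clamp_hole 0.71 [314.  240.5] [ 433.6 -179.8   -3. ]
clamp 0.95 [314.1 224.3] [ 481.7 -176.    38.5]
clamp_seat 0.69 [316.3 218.6] [ 496.1 -180.6   49.9]
pin 0.63 [206.3 219.4] [499.5 134.2  49.5]
tray_socket 0.87 [202.3 222. ] [491.  146.   47.5]
tray 0.94 [193.  216.1] [508.6 178.8   3.5]
leg 0.66 [311.9 222.1] [ 487.6 -169.4   46.5]
side cam pos [  22.9 -681.7  589.5] axis [ 0.6  0.7 -0.5]
upper_hole 0.67 [382.9 273.6] [ 617.2 -394.5   38.2]
clamp_hinge 0.56 [285.2 237.1] [ 539.6 -181.8   42.6]
clamp_hole 0.72 [138.2 177.3] [425.3 366.7   2.7]
clamp 0.83 [262.  261.7] [ 445.9 -209.5   36.7]
clamp_seat 0.88 [267.  246.8] [ 481.9 -184.3   43.6]
pin 0.55 [197.7 188.8] [496.6 124.1  45.5]
pin_tip 0.54 [196.5 195. ] [485.2 117.6  33.3]
tray_socket 0.96 [194.  188.8] [488.4 131.8  44.9]
tray 0.88 [197.4 195.5] [489.7 120.4  27. ]
leg 0.93 [268.2 245.1] [ 485.8 -183.1   46.5]
{'time_s': 1.1, 'qpos': array([68.5, 18.3, 89.6, -0. , 72. , -1.1]), 'qvel': array([ 0. ,  0. , -0.1,  0. ,  0. , -0.1]), 'effort': array([  0. , -41.2, -23.2,   0.1,   0. ,   0. ]), 'ee_pos': array([200.3, 539. , 174.6]), 'ee_rot': array([180. ,   0. , 159.6]), 'force': array([ 0.2, -0.3, -0. ]), 'torque': array([-0., -0., -0.]), 'gripper_force': 0.0, 'gripper_width': 91.4273968410674}
```

```bash
cd pics; python3 -c "
import cv2,numpy as np
" ; ls
```

```text
side0.png
top0.png
```

View pics/top0.png

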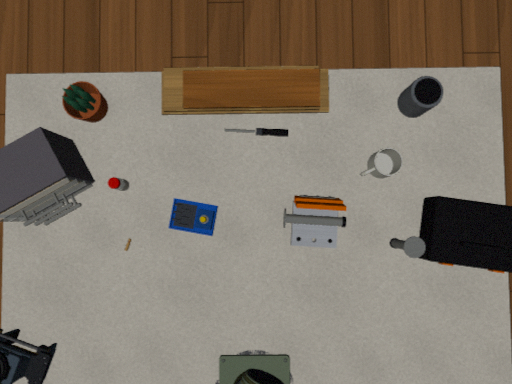

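View pics/side0.png

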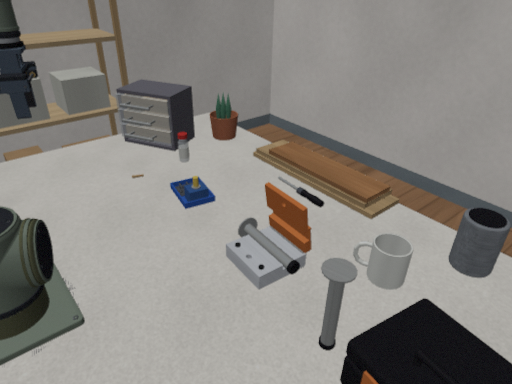

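Top view: the clamp is at about (315,222) with its pin-hole edge toward the robot and its bumpers and hole at about row 240. The orange half stands almost vertical at row ~203, and the pin is in the tray at about (204,219). The side view agrees: the leg is in the groove, the upper half is raised, and the spare leg stands at right (338,300). Next I'll fit the geometry.

Run:
```python
from h import *
np.set_printoptions(precision=1,suppress=True)
crops=[]
for n,(u0,v0,w,h) in(("top",(275,180,90,80)),("side",(215,175,110,120))):
    f=np.load(n+"0.npz"); im,d=f["im"],f["d"]; P=cloud(n,d); hsv=cv2.cvtColor(im,cv2.COLOR_RGB2HSV)
    near=(abs(P[...,0]-500)<130)&(abs(P[...,1]+190)<130)&(d>0)
    print(n,"table z",np.median(P[...,2][near&(P[...,2]<15)]))
    m=near&(abs(P[...,2]-36)<5)&(hsv[...,1]<60)
    q=P[m][:,:2].astype(np.float32); r=cv2.minAreaRect(q); print(" top face rect",r,len(q),"z",np.median(P[m][:,2]))
    o=near&(hsv[...,0]<18)&(hsv[...,1]>150)&(P[...,2]>20); Q=P[o]
    # dominant plane by RANSAC
    rng=np.random.default_rng(0);best=None
    for _ in range(400):
        a,b,c=Q[rng.choice(len(Q),3,False)]; nn=np.cross(b-a,c-a); L=np.linalg.norm(nn)
        if L<50: continue
        nn/=L; k=abs((Q-a)@nn)<2
        if best is None or k.sum()>best.sum(): best=k
    S=Q[best]; c=S.mean(0); nn=np.linalg.svd(S-c)[2][2]; print(" orange",len(Q),best.sum(),"c",c,"n",nn,"min",Q.min(0),"max",Q.max(0))
    # tray/pin
    t=(abs(P[...,0]-500)<90)&(abs(P[...,1]-150)<90)&(d>0)
    y=t&(hsv[...,0]>18)&(hsv[...,0]<35)&(hsv[...,1]>120); Y=P[y]; print(" yellow",len(Y),np.median(Y,0),Y.min(0),Y.max(0)); tp=Y[Y[:,2]>Y[:,2].max()-6]; print(" ytop",tp.mean(0),len(tp))
    v,u=np.nonzero(y); print(" ypix",u.mean(),v.mean())
    bl=t&(hsv[...,0]>100)&(hsv[...,0]<130)&(hsv[...,1]>120)&(abs(P[...,2]-44)<5); B=P[bl]; print(" block top",cv2.minAreaRect(B[:,:2].astype(np.float32)),len(B))
    c=im[v0:v0+h,u0:u0+w,::-1]; s=5; crops.append(cv2.resize(c,(390,480),interpolation=cv2.INTER_CUBIC))
cv2.imwrite("pics/crop.png",np.hstack(crops))
```

```text
top table z -0.0896133963053829
 top face rect ((532.5670776367188, -189.53466796875), (164.79495239257812, 260.6108703613281), 70.26090240478516) 1245 z 36.00099680961668
 orange 539 255 c [ 542.  -182.7  124.1] n [-1.   0.1 -0.3] min [ 519.7 -246.3   48.4] max [ 562.3 -116.2  165.8]
 yellow 27 [499.8 139.8  74.8] [494.1 134.6  44.2] [505.4 148.1  81.8]
 ytop [499.1 142.2  78. ] 8
 ypix 202.59259259259258 218.92592592592592
 block top ((499.514892578125, 142.48521423339844), (46.36527633666992, 54.64480972290039), 79.56551361083984) 216
side table z 0.15554784254915702
 top face rect ((495.2918701171875, -223.2959747314453), (170.64720153808594, 265.1685791015625), 19.981290817260742) 1931 z 36.1031213740068
 orange 1717 1154 c [ 529.5 -189.4  110.3] n [ 1.  -0.1  0.2] min [ 516.2 -251.7   41.1] max [ 554.5 -120.1  163.5]
 yellow 45 [494.9 134.   67.4] [490.  129.2  51.7] [503.5 145.8  78.2]
 ytop [497.1 136.4  75.5] 15
 ypix 195.11111111111111 180.9111111111111
 block top ((498.3154602050781, 138.63607788085938), (50.386409759521484, 55.479400634765625), 78.95645141601562) 144
```

View pics/crop.png

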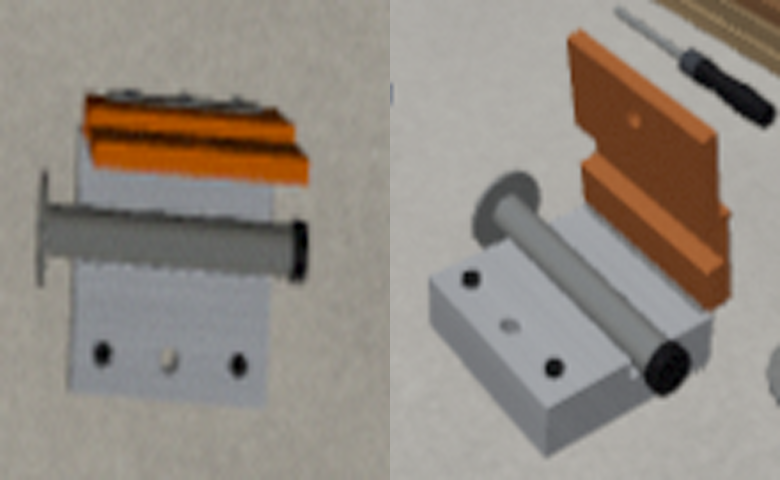

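```bash
cat > fit.py <<'E'
from h import *
from scipy.optimize import least_squares
np.set_printoptions(precision=2,suppress=True)
guess={"top":[(298.8,238.8),(330.2,241),(313.8,240)],"side":[(237.8,244.8),(261.3,267),(248.8,256.2)]}
obs={}
for n in guess:
    f=np.load(n+"0.npz"); g=cv2.cvtColor(f["im"],cv2.COLOR_RGB2GRAY).astype(float); obs[n]=[]
    for i,(u,v) in enumerate(guess[n]):
        s=4 if n=="side" else 3; v0,u0=int(round(v)),int(round(u)); w=g[v0-s:v0+s+1,u0-s:u0+s+1]
        b=np.median(np.r_[w[0],w[-1],w[:,0],w[:,-1]]); k=np.clip(abs(w-b) - 12,0,None); vv,uu=np.mgrid[-s:s+1,-s:s+1]
        obs[n].append((u0+(k*uu).sum()/k.sum(),v0+(k*vv).sum()/k.sum()))
    print(n,np.array(obs[n]).tolist())
def X(p,q):
    c,s=np.cos(p[2]),np.sin(p[2]); return np.array([p[0]+c*q[0]-s*q[1],p[1]+s*q[0]+c*q[1],q[2]])
L=[(-45,45,40),(-45,-45,40),(-45,0,36)]
for ns in(("top",),("side",),("top","side")):
    f=lambda p:np.concatenate([proj(n,X(p,L[i]))-obs[n][i] for n in ns for i in ([0,1] if n=="side" or n=="top" else [])])
    r=least_squares(f,[480,-190,0]); p=r.x; print(ns,p[:2],"yaw",np.degrees(p[2]),"cost",r.cost,"hole",X(p,L[2]),"hinge",X(p,(60,0,36)))
    for n in("top","side"):print("   hole px",n,proj(n,X(p,L[2])))
P=cloud("top",np.load("top0.npz")["d"])
for r in("spare_leg","mug","ratchet"):
    a=optics.silhouettes("top",r); 
    if a: Q=P[a[0]["mask"]]; print(r,a[0]["conf"],np.median(Q,0),Q.min(0),Q.max(0))
for n in("top","side"):
    for k in("pin","tray_socket"):
        a=optics.place_of(n,k)[0]; print(n,k,a["conf"],back(n,a["at"],z=44))
E
python3 fit.py
```

```text
top [[298.1678773204197, 238.53349475383374], [329.55737704918033, 240.44176013805006], [314.2063492063492, 240.53968253968253]]
side [[237.3809312638581, 244.3272727272727], [260.81053811659194, 266.59417040358744], [248.0851851851852, 256.0351851851852]]
('top',) [ 482.26 -177.77] yaw -4.051286773896482 cost 0.0006512880474269788 hole [ 437.37 -174.59   36.  ] hinge [ 542.11 -182.01   36.  ]
   hole px top [313.7  239.41]
   hole px side [248.69 255.49]
('side',) [ 480.14 -180.3 ] yaw -4.186378644680035 cost 0.0027937964581114484 hole [ 435.26 -177.01   36.  ] hinge [ 539.98 -184.68   36.  ]
   hole px top [314.55 240.14]
   hole px side [248.64 256.45]
('top', 'side') [ 481.35 -178.87] yaw -4.1561063812819565 cost 0.5444596144117968 hole [ 436.46 -175.61   36.  ] hinge [ 541.19 -183.22   36.  ]
   hole px top [314.06 239.73]
   hole px side [248.66 255.9 ]
spare_leg 0.63 [ 425.13 -408.16  175.65] [ 397.39 -441.88   -0.59] [ 506.92  -29.59 1337.97]
mug 0.65 [ 655.53 -386.45   38.6 ] [ 506.92 -421.01   -3.85] [ 705.45  -29.59 1337.97]
ratchet 0.75 [756.86 -38.17  18.02] [ 742.98 -100.22   -2.78] [767.81  77.87  27.99]
top pin 0.63 [498.31 134.09  44.  ]
top tray_socket 0.87 [490.96 145.66  44.  ]
side pin 0.55 [497.84 127.73  44.  ]
side tray_socket 0.96 [489.72 134.05  44.  ]
```

>>> send_rows --targets '[[[0,0,-0.039,0.094,-0.18,0.03,1],[0,0,-0.039,0.094,-0.18,0.03,1],[0,0,-0.039,0.094,-0.18,0.03,1],[0,0,-0.039,0.094,-0.18,0.03,1],[0,0,-0.039,0.094,-0.18,0.03,1],[0,0,-0.039,0.094,-0.18,0.03,1],[0,0,-0.039,0.094,-0.18,0,1],[0,0,-0.039,0.094,-0.18,0,1],[0,0,-0.039,0.094,-0.18,0,1],[0,0,-0.039,0.094,-0.18,0,1]]]' --grip_force 30

```text
time_s: 2.45
ee_pos: [388.8, 177.5, 210.9]
ee_rot: [179.9, 0.0, 124.4]
force: [0.5, 0.5, -0.7]
gripper_width: 14.3
gripper_force: 0.0
```

>>> send_rows --targets '[[[0,0,-0.038,0.094,-0.18,0,1],[0,0,-0.038,0.094,-0.18,0,1],[0,0,-0.038,0.094,-0.18,0,1],[0,0,-0.038,0.094,-0.18,0,1],[0,0,-0.038,0.094,-0.18,0,1],[0,0,-0.038,0.094,-0.18,0,1],[0,0,-0.038,0.094,-0.18,0,1],[0,0,-0.038,0.094,-0.18,0,1],[0,0,-0.038,0.094,-0.18,0,1],[0,0,-0.038,0.094,-0.18,0,1],[0,0,0,0,0,0,1]]]'

```text
time_s: 3.55
ee_pos: [578.0, -185.3, 209.5]
ee_rot: [180.0, 0.1, 90.0]
force: [-0.3, 0.1, -0.1]
gripper_width: 0.2
gripper_force: 0.0
```

>>> send_rows --targets '[[[0,0,0,0,0,-0.2,1],[0,0,0,0,0,-0.15,1],[0,0,0,-0.08,0.01,0,1],[0,0,0,-0.08,0.01,0,1],[0,0,0,-0.07,0.005,-0.005,1],[0,0,0,-0.05,0.005,-0.01,1],[0,0,0,-0.045,0.003,-0.015,1]]]'

```text
time_s: 4.25
ee_pos: [510.7, -173.9, 134.8]
ee_rot: [180.0, 0.0, 90.3]
force: [-0.1, 0.3, 0.0]
gripper_width: 0.3
gripper_force: 0.0
```

Run:
```python
from h import *
im,d=optics.grab_frame("side"); cv2.imwrite("pics/s1.png",cv2.resize(im[120:300,170:370,::-1],(660,594),interpolation=cv2.INTER_CUBIC)); s=env.state(); print(s["ee_pos"],s["force"])
```

```text
[ 508.82613136 -173.60453619  134.08092458] [-1.91435471  0.02390116 -0.31478753]
```

View pics/s1.png

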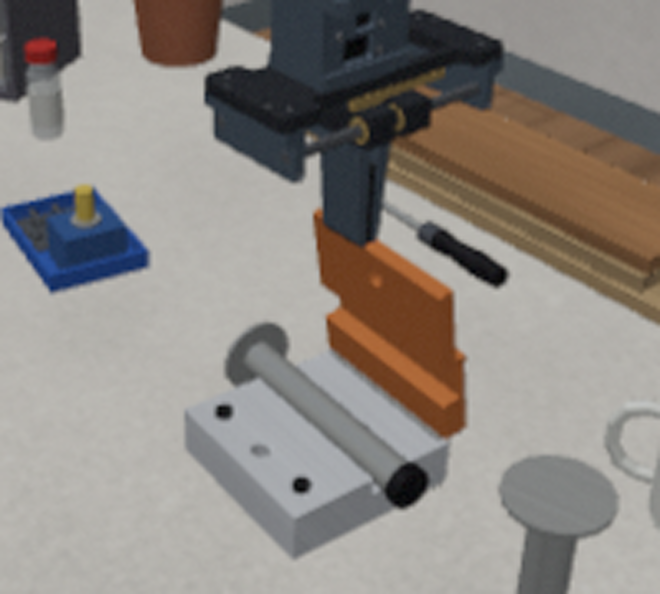

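The side picture shows the fingers behind the orange half, at about (350,230) in the crop, and the half already moving. The leg is still in place, so I'll continue the sweep.

>>> send_rows --targets '[[[0,0,0,-0.03,0,-0.021,1],[0,0,0,-0.03,0,-0.021,1],[0,0,0,-0.039,0,-0.028,1],[0,0,0,-0.039,0,-0.028,1],[0,0,0,-0.033,0,-0.034,1],[0,0,0,-0.033,0,-0.034,1],[0,0,0,-0.027,0,-0.04,1],[0,0,0,-0.027,0,-0.04,1],[0,0,0,-0.02,0,-0.045,1],[0,0,0,-0.02,0,-0.045,1]]]'

```text
time_s: 5.3
ee_pos: [451.4, -174.4, 66.6]
ee_rot: [180.0, 0.0, 90.3]
force: [0.3, 0.7, 0.4]
gripper_width: 0.4
gripper_force: 0.0
```

>>> send_rows --targets '[[[0,0,0,-0.006,0,-0.024,1],[0,0,0,-0.006,0,-0.024,1],[0,0,0,0,0,-0.015,1],[0,0,0,0,0,-0.01,1],[0,0,0,0,0,0,1]]]'

```text
time_s: 5.8
ee_pos: [449.5, -174.4, 52.7]
ee_rot: [180.0, 0.0, 90.3]
force: [0.7, 0.9, -1.2]
gripper_width: 0.4
gripper_force: 0.0
```

>>> send_rows --targets '[[[0,0,0,0,0,-0.01,1],[0,0,0,0,0,-0.01,1],[0,0,0,0,0,0,1]]]'

```text
time_s: 6.1
ee_pos: [449.2, -174.3, 48.6]
ee_rot: [-180.0, -0.0, 90.3]
force: [-0.7, -0.4, -0.8]
gripper_width: 0.4
gripper_force: 0.0
```

>>> send_rows --targets '[[[0,0,0,0,0,0.2,1],[0,0,0,0,0,0.2,1],[0,0,0,0,0,0.1,0],[0,0,0,0.03,0.2,0,-0.2],[0,0,0,0.03,0.2,0,-0.2],[0,0,0,0.03,0.2,0,-0.2],[0,0,0,0.03,0.2,0,-0.2],[0,0,0,0.03,0.2,0,-0.2],[0,0,0,0.03,0.2,0,-0.2],[0,0,0,0.03,0.2,0,-0.2],[0,0,0,0.04,0.175,0,-0.2]]]'

```text
time_s: 7.2
ee_pos: [499.1, 142.6, 148.9]
ee_rot: [180.0, -0.0, 90.4]
force: [0.3, -1.0, 0.5]
gripper_width: 54.5
gripper_force: 0.0
```

```bash
cat > look.py <<'E'
from h import *
np.set_printoptions(precision=2,suppress=True)
s=env.state(); print(s["time_s"],s["ee_pos"],s["ee_rot"],s["gripper_width"])
out=[]
for n,(u0,v0,w,h) in(("top",(275,180,90,80)),("side",(215,175,110,100))):
    im,d=optics.grab_frame(n); np.savez(n+"1.npz",im=im,d=d); P=cloud(n,d); out.append(cv2.resize(im[v0:v0+h,u0:u0+w,::-1],(400,400),interpolation=cv2.INTER_CUBIC))
    for k in("upper_hole","clamp_hole"):
        for r in optics.place_of(n,k)[:1]: print(n,k,r["conf"],np.array(r["at"]),back(n,r["at"],z=52))
    hsv=cv2.cvtColor(im,cv2.COLOR_RGB2HSV); o=(hsv[...,0]<18)&(hsv[...,1]>150)&(abs(P[...,0]-480)<90)&(abs(P[...,1]+180)<90)
    Q=P[o]; print(len(Q),Q.min(0),Q.max(0)); f=Q[(Q[:,0]<465)&(Q[:,2]>40)]; A=np.c_[f[:,:2]-[436,-176],np.ones(len(f))]; print("flange z at hole, slopes",np.linalg.lstsq(A,f[:,2],rcond=None)[0],len(f))
    t=(abs(P[...,0]-500)<60)&(abs(P[...,1]-140)<60)&(hsv[...,0]>18)&(hsv[...,0]<35)&(hsv[...,1]>120)&(P[...,2]>40); v,u=np.nonzero(t); print("yellow",len(u),u.mean(),v.mean(),back(n,(u.mean(),v.mean()),z=66))
cv2.imwrite("pics/l1.png",np.hstack(out))
E
python3 look.py
```

```text
7.2 [499.13 142.61 148.94] [179.98  -0.01  90.36] 54.46685690506903
top upper_hole 0.92 [320.  201.8] [ 545.09 -192.69   52.  ]
top clamp_hole 0.82 [316.2 238.2] [ 441.6  -179.98   52.  ]
533 [ 519.72 -246.48   49.64] [ 562.3  -116.03  165.87]
flange z at hole, slopes [0. 0. 0.] 0
yellow 17 203.05882352941177 216.41176470588235 [507.   140.46  66.  ]
side upper_hole 0.94 [288.3 202.3] [639.41 -88.17  52.  ]
side clamp_hole 0.69 [249.9 256. ] [ 426.37 -192.12   52.  ]
1715 [ 517.22 -251.22   42.55] [ 554.3 -119.3  162.6]
flange z at hole, slopes [0. 0. 0.] 0
yellow 96 190.70833333333334 139.02083333333334 [641.11 396.37  66.  ]
```

View pics/l1.png

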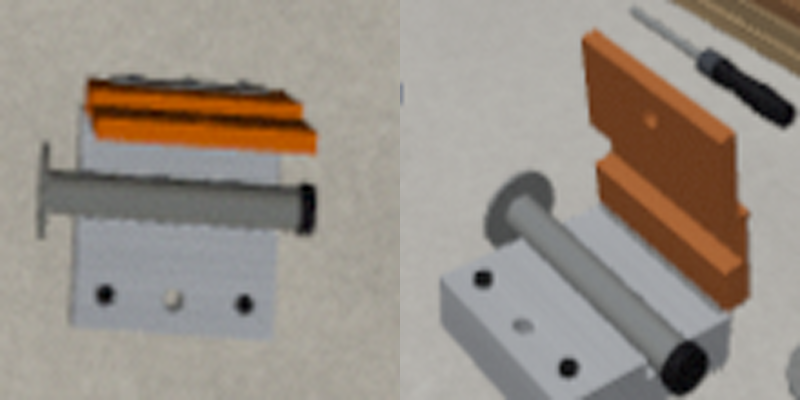

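The upper half has not moved: its top edge sits where it started, (586,35)–(735,135) in the side crop. The sweep met nothing, so I'll work out where the finger really was in the earlier picture.

Run:
```python
from h import *
np.set_printoptions(precision=1,suppress=True)
for X in[(508.8,-173.6,134.1),(508.8,-173.6,213),(520,-120,162),(560,-180,134)]: print(X,proj("side",X))
for n in("top","side"):
    f=np.load(n+"1.npz"); d=f["d"];P=cloud(n,d)
    X=(499.1,142.6,149); print(n,"tcp now px",proj(n,X))
    m=(P[...,2]>140)&(abs(P[...,0]-499)<150)&(abs(P[...,1]-143)<150)&(d>0); Q=P[m]; print(len(Q),Q.min(0),Q.max(0), "low part",Q[Q[:,2]<165].mean(0))
im=np.load("side1.npz")["im"]; im2=np.load("top1.npz")["im"]
cv2.imwrite("pics/l2.png",np.hstack([cv2.resize(im[60:260,120:320,::-1],(400,400)),cv2.resize(im2[150:300,130:280,::-1],(400,400))]))
```

```text
(508.8, -173.6, 134.1) [274.5 206.8]
(508.8, -173.6, 213) [276.1 174.8]
(520, -120, 162) [262.7 184.4]
(560, -180, 134) [293.4 200.4]
top tcp now px [198.1 219.5]
8054 [349.   47.4 269. ] [587.1 207.4 645. ] low part [nan nan nan]
side tcp now px [192.8 152.6]
5676 [397.1  60.1 187.6] [589.1 186.3 525.9] low part [nan nan nan]<stdin>:7: RuntimeWarning: Mean of empty slice.
  ret = um.true_divide(
```

View pics/l2.png

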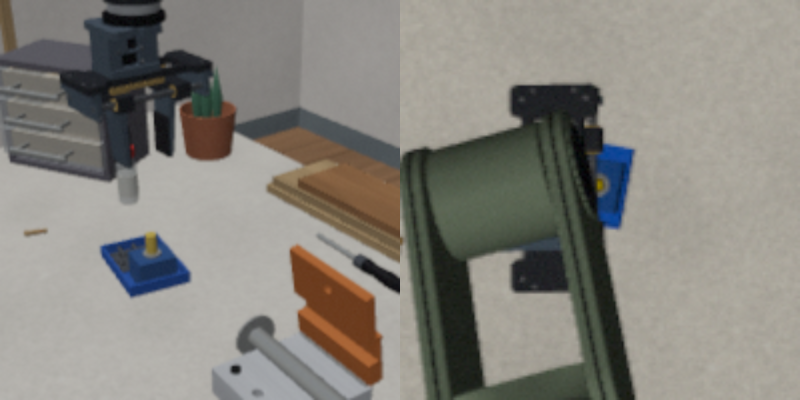

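The side picture puts the fingertips at about pixel (190,138), while the reported TCP projects to (193,153). So the real tips are about 36 mm higher than reported, and the sweep passed above the flange. I'll measure that offset from the depth data.

Run:
```python
from h import *
np.set_printoptions(precision=1,suppress=True)
for n,tag,c in(("side","1",(499,143)),("side","0",(200,539)),("top","0",(200,539)),("top","1",(499,143))):
    f=np.load(n+tag+".npz"); d=f["d"];P=cloud(n,d)
    m=(abs(P[...,0]-c[0])<110)&(abs(P[...,1]-c[1])<110)&(d>0)
    print(n,tag,"tcp px",proj(n,(*c,149 if tag=="1" else 174.6)))
    for z in range(130,300,10):
        k=m&(P[...,2]>=z)&(P[...,2]<z+10); Q=P[k]
        if len(Q)>2: print(z,len(Q),Q.min(0),Q.max(0),np.median(Q,0))
```

```text
side 1 tcp px [192.7 152.6]
180 10 [463.9 124.1 187.6] [532.4 153.8 189.8] [525.5 134.  189.5]
190 61 [461.5 122.  190.1] [535.9 157.  199.8] [525.1 132.8 195.2]
200 69 [459.9 123.  200.2] [536.3 157.5 210. ] [524.2 131.7 205.1]
210 73 [459.3 122.2 210. ] [536.5 159.7 219.6] [524.9 131.4 215.4]
220 77 [458.3 122.2 220.3] [539.1 159.9 229.9] [524.7 129.8 225.2]
230 78 [457.2 121.9 230.5] [538.3 158.4 239.8] [496.6 131.5 234.6]
240 85 [456.6 122.5 240. ] [538.1 159.  249.9] [525.4 132.7 244.6]
250 71 [456.  120.5 250. ] [539.1 160.9 259.9] [528.8 130.  254.4]
260 68 [416.8 104.2 260.3] [580.1 171.4 269.9] [459.  124.9 266.5]
270 227 [416.  100.8 270.2] [577.7 178.  280. ] [461.4 109.7 276. ]
280 299 [415.9 100.2 280. ] [580.  178.9 290. ] [497.5 110.5 283.8]
290 254 [409.3 100.3 290. ] [586.3 178.7 299.9] [472.2 117.3 294. ]
side 0 tcp px [ 31.2 125.3]
210 43 [165.2 480.7 213.6] [234.8 583.3 219.9] [193.4 492.8 217.3]
220 80 [165.1 477.8 220.2] [234.6 586.1 229.9] [190.3 490.5 225.4]
230 78 [164.8 478.  230. ] [233.4 586.4 239.8] [189.2 490.3 234.8]
240 85 [164.6 477.4 240.2] [234.6 58
[... 522 characters left out ...]
24.9]
230 35 [191.9 482.6 230.6] [235.3 588.7 239.9] [218.8 580.6 235.1]
240 25 [196.8 482.5 240. ] [236.3 587.4 249.9] [222.9 580.2 244.6]
250 21 [196.5 481.5 250.3] [236.3 589.1 258.3] [230.1 581.1 253. ]
260 20 [214.  578.3 260.3] [236.3 587.5 268.3] [226.6 583.3 265. ]
270 10 [219.2 582.7 271. ] [226.8 587.3 279.9] [223.2 584.9 273.2]
280 6 [224.2 581.9 280.9] [230.6 585.2 289.6] [229.  583.1 284.3]
290 42 [137.3 452.7 290.1] [253.6 582.2 299.9] [199.  468.7 296.1]
top 1 tcp px [197.9 219.5]
270 9 [512.7 107.2 271.1] [576.7 119.3 279.7] [536.2 110.5 278.1]
280 94 [438.3 106.3 280.2] [573.4 178.  290. ] [531.3 113.5 285.5]
290 37 [529.  107.6 290. ] [584.9 119.9 294.5] [542.9 112.8 291.3]
```

The depth shows the real fingertips 38.5 mm above the reported TCP in both poses, and the gripper body's height agrees. The xy error is only about 1–2 mm. I'll redo the sweep with reported z = real z − 38.5.

>>> send_rows --targets '[[[0,0,0,0.05,-0.205,0,1],[0,0,0,0.05,-0.205,0,1],[0,0,0,0.05,-0.205,0,1],[0,0,0,0.05,-0.205,0,1],[0,0,0,0.05,-0.205,0,1],[0,0,0,0.05,-0.205,0,1],[0,0,0,0.05,-0.205,0,1],[0,0,0,0.05,-0.205,0,1],[0,0,0,0,0,-0.1,1],[0,0,0,0,0,-0.135,1],[0,0,0,0,0,0,1]]]'

```text
time_s: 8.6
ee_pos: [575.6, -188.2, 98.4]
ee_rot: [-179.6, -0.1, 90.2]
force: [0.1, 0.0, -0.8]
gripper_width: 0.4
gripper_force: 0.0
```

>>> send_rows --targets '[[[0,0,0,-0.06,0.006,0,1],[0,0,0,-0.06,0.006,0,1],[0,0,0,-0.06,0.006,0,1],[0,0,0,-0.05,0.005,-0.005,1],[0,0,0,-0.045,0.004,-0.012,1],[0,0,0,-0.045,0.003,-0.018,1]]]'

```text
time_s: 9.2
ee_pos: [515.1, -181.3, 95.5]
ee_rot: [179.9, 0.0, 90.3]
force: [1.5, -0.4, 2.4]
gripper_width: 0.7
gripper_force: 0.9
```

>>> send_rows --targets '[[[0,0,0,-0.038,0.002,-0.019,1],[0,0,0,-0.038,0.003,-0.019,1],[0,0,0,-0.039,0.003,-0.028,1],[0,0,0,-0.039,0.003,-0.028,1],[0,0,0,-0.033,0.003,-0.034,1],[0,0,0,-0.033,0.003,-0.034,1],[0,0,0,-0.027,0.002,-0.04,1],[0,0,0,-0.027,0.002,-0.04,1],[0,0,0,-0.02,0.002,-0.045,1],[0,0,0,-0.02,0.001,-0.045,1]]]'

```text
time_s: 10.2
ee_pos: [452.2, -176.5, 27.5]
ee_rot: [180.0, -0.0, 90.3]
force: [1.5, 0.1, 1.4]
gripper_width: 0.6
gripper_force: 0.5
```

>>> send_rows --targets '[[[0,0,0,-0.006,0,-0.022,1],[0,0,0,-0.006,0,-0.022,1],[0,0,0,0,0,-0.013,1],[0,0,0,0,0,-0.01,1],[0,0,0,0,0,0,1]]]'

```text
time_s: 10.7
ee_pos: [450.2, -176.6, 14.8]
ee_rot: [180.0, 0.0, 90.3]
force: [-0.5, -0.2, 0.5]
gripper_width: 0.4
gripper_force: 0.0
```

>>> send_rows --targets '[[[0,0,0,0,0,-0.008,1],[0,0,0,0,0,-0.008,1],[0,0,0,0,0,0,1]]]'

```text
time_s: 11.0
ee_pos: [450.2, -176.7, 12.0]
ee_rot: [180.0, 0.0, 90.3]
force: [-0.5, 0.8, 3.2]
gripper_width: 0.6
gripper_force: 1.4
```

>>> send_rows --targets '[[[0,0,0,0,0,0.2,1],[0,0,0,0,0,0.25,0],[0,0,0,0.031,0.199,0,-0.2],[0,0,0,0.031,0.199,0,-0.2],[0,0,0,0.031,0.199,0,-0.2],[0,0,0,0.031,0.199,0,-0.2],[0,0,0,0.031,0.199,0,-0.2],[0,0,0,0.031,0.199,0,-0.2],[0,0,0,0.031,0.199,0,-0.2],[0,0,0,0.028,0.199,0,-0.2]]]'

```text
time_s: 12.0
ee_pos: [499.2, 143.6, 101.7]
ee_rot: [180.0, -0.0, 90.3]
force: [0.3, 0.7, -0.6]
gripper_width: 54.9
gripper_force: 0.0
```

```bash
sed -i 's/l1.png/l3.png/' look.py
cat >> look.py <<'E'
f=np.load("side1.npz"); d=f["d"]; P=cloud("side",d); m=(abs(P[...,0]-499)<110)&(abs(P[...,1]-141)<110)&(P[...,2]>110)&(P[...,2]<200); Q=P[m]; print("fingers",Q.min(0),Q.max(0))
hsv=cv2.cvtColor(f["im"],cv2.COLOR_RGB2HSV)
y=(hsv[...,0]>18)&(hsv[...,0]<35)&(hsv[...,1]>120)&(abs(P[...,0]-500)<40)&(abs(P[...,1]-140)<40)&(P[...,2]>46)&(P[...,2]<85)
v,u=np.nonzero(y); print("pin grip",len(u),u.min(),u.max(),v.min(),v.max(),"axis",back("side",(u.mean(),v.mean()),z=62),"surf",np.median(P[y],0))
E
python3 look.py
```

```text
12.0 [499.24 143.58 101.66] [179.97  -0.01  90.32] 54.881893822959704
top upper_hole 0.72 [194.2 212.2] [519.33 167.71  52.  ]
top clamp_hole 0.86 [316.9 239.4] [ 438.18 -181.91   52.  ]
1671 [ 416.02 -247.7    -2.19] [ 542.39 -110.71   65.07]
flange z at hole, slopes [-0.04  0.   52.65] 726
yellow 2 200.5 213.0 [516.74 147.68  66.  ]
side upper_hole 0.59 [252.6 252.1] [ 439.   -185.77   52.  ]
side clamp_hole 0.58 [249.8 257.3] [ 423.57 -195.25   52.  ]
2002 [ 411.43 -249.8    32.29] [539.31 -92.65  62.22]
flange z at hole, slopes [-0.01  0.01 52.03] 983
yellow 80 192.125 155.85 [574.54 279.04  66.  ]
fingers [456.56 123.08 140.86] [537.18 161.61 199.78]
pin grip 46 193 197 176 186 axis [499.75 142.25  62.  ] surf [495.05 134.77  66.68]
```

View pics/l3.png

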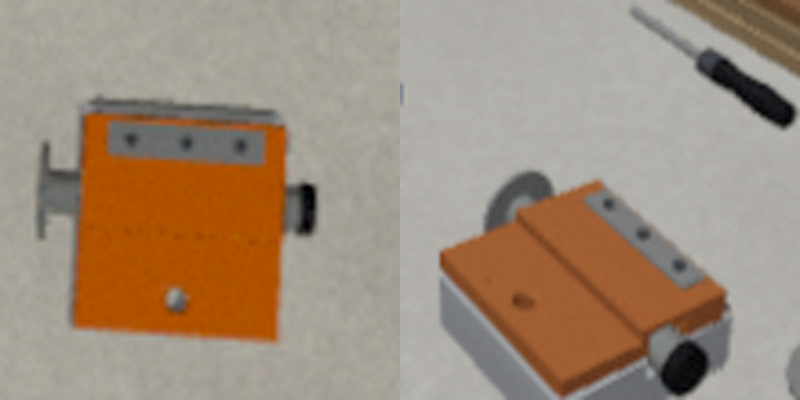

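Both views show the upper half down, its hole over the lower one (top about (314.6,240), flange z≈52), and the leg still in the groove. Next is the pin at about (499.5,142).

>>> send_rows --targets '[[[0,0,0,0.005,-0.002,-0.15,-0.2],[0,0,0,0.004,-0.002,-0.15,-0.2],[0,0,0,0,0,-0.1,-0.2],[0,0,0,0,0,-0.048,-0.2],[0,0,0,0,0,0,-0.2]]]'

```text
time_s: 12.8
ee_pos: [500.0, 139.7, 11.3]
ee_rot: [-179.9, 0.0, 90.2]
force: [0.5, -0.2, -0.3]
gripper_width: 54.6
gripper_force: 0.0
```

>>> send_rows --targets '[[[0,0,0,0,0,0,1],[0,0,0,0,0,0,1],[0,0,0,0,0,0,1],[0,0,0,0,0,0,1],[0,0,0,0,0,0,1],[0,0,0,0,0,0,1]]]' --grip_force 45

```text
time_s: 13.4
ee_pos: [500.7, 141.1, 12.5]
ee_rot: [-180.0, -0.0, 90.3]
force: [-1.6, -0.3, 3.8]
gripper_width: 14.7
gripper_force: 45.0
```

>>> send_rows --targets '[[[0,0,0,0,0,0.05,1],[0,0,0,0,0,0.1,1],[0,0,0,0,0,0.15,1],[0,0,0,0,0,0.15,1],[0,0,0,0,0,0.05,1],[0,0,0,0,0,0,1]]]'

```text
time_s: 14.0
ee_pos: [502.0, 141.3, 113.7]
ee_rot: [179.8, -0.1, 90.3]
force: [0.7, 0.0, -0.3]
gripper_width: 15.0
gripper_force: 45.0
```

>>> send_rows --targets '[[[0,0,0,-0.04,-0.18,0,1],[0,0,0,-0.04,-0.18,0,1],[0,0,0,-0.04,-0.18,0,1],[0,0,0,-0.04,-0.18,0,1],[0,0,0,-0.04,-0.18,0,1],[0,0,0,-0.04,-0.18,0,1],[0,0,0,-0.04,-0.18,0,1],[0,0,0,-0.03,-0.18,0,1],[0,0,0,0,-0.1,0,1],[0,0,0,0,-0.03,0,1],[0,0,0,0,0,0,1]]]'

```text
time_s: 15.1
ee_pos: [438.1, -172.9, 111.0]
ee_rot: [-179.9, -0.1, 90.2]
force: [1.0, -0.1, -1.0]
gripper_width: 14.9
gripper_force: 45.0
```

>>> send_rows --targets '[[[0,0,0,0,0,-0.1,1],[0,0,0,0,0,-0.08,1],[0,0,0,0,0,-0.035,1],[0,0,0,0,0,0,1],[0,0,0,0,0,0,1]]]'

```text
time_s: 15.6
ee_pos: [439.3, -172.5, 69.5]
ee_rot: [180.0, 0.0, 90.4]
force: [-0.2, -0.3, -0.1]
gripper_width: 15.0
gripper_force: 45.0
```

```bash
cat > l4.py <<'E'
from h import *
import sys
np.set_printoptions(precision=2,suppress=True)
S=[env.state() for _ in range(1)]; print(S[0]["ee_pos"],S[0]["ee_rot"],S[0]["force"])
for n in("side","top"):
    im,d=optics.grab_frame(n); np.savez(n+"2.npz",im=im,d=d)
    for k in("pin_tip","pin","upper_hole"):
        for r in optics.place_of(n,k)[:2]: print(n,k,round(r["conf"],2),np.array(r["at"]))
    if n=="side":
        o=optics.silhouettes(n,"pin")
        for r in o[:1]: v,u=np.nonzero(r["mask"]); print("mask",r["conf"],len(u),u.min(),u.max(),v.min(),v.max()); 
im=np.load("side2.npz")["im"]; cv2.imwrite("pics/"+sys.argv[1],cv2.resize(im[200:275,205:305,::-1],(800,600),interpolation=cv2.INTER_CUBIC))
f=np.load("side1.npz")["im"].astype(int); g=f[245:262,242:264]; print(g[...,0])
E
python3 l4.py l4.png
```

```text
[ 439.27 -172.49   69.46] [179.98   0.    90.37] [-0.18 -0.3  -0.09]
side pin_tip 0.41 [247.1 245.2]
side pin 0.59 [250.1 234.8]
side upper_hole 0.95 [248. 252.]
top pin_tip 0.59 [195.8 212.9]
top upper_hole 0.94 [312.  237.3]
[[159 161 160 162 160 161 160 160 160 159 160 160 160 160 160 161 160 160
  160 160 159 152]
 [160 160 160 160 160 159 160 159 160 160 159 159 160 160 161 160 160 160
  160 160 160 161]
 [160 160 161 160 159 154 156 157 160 160 160 160 159 160 160 160 160 160
  161 158 161 160]
 [160 159 161 158 145 132 137 145 154 162 163 160 160 160 160 161 160 159
  161 160 160 160]
 [160 160 159 151 111 107 118 124 133 151 163 162 160 161 158 161 160 160
  159 160 160 160]
 [159 161 160 149 101  99 113 117 119 127 151 162 160 159 161 160 160 161
  160 160 160 160]
 [159 161 160 155 134 119 118 121 124 132 149 160 160 160 161 160 160 160
  161 161 160 160]
 [157 161 161 160 157 149 142 142 143 151 158 161 160 160 160 160 161 161
  159 160 160 159]
 [148 158 160 159 160 159 161 160 160 160 161 160 161 160 159 161 159 160
  159 161 160 160]
 [133 148 158 160 161 161 159 160 159 160 160 160 161 160 160 160 161 160
  160 159 159 160]
 [126 132 149 158 161 160 161 160 161 159 160 160 160 161 161 161 160 161
  158 160 160 160]
 [127 128 133 148 158 160 160 161 160 160 160 161 159 160 161 160 160 160
  159 160 161 161]
 [131 126 127 132 148 157 160 159 160 159 160 160 161 160 161 160 159 160
  159 160 160 160]
 [148 133 127 126 132 147 157 161 161 160 160 160 162 159 160 161 161 160
  161 159 159 161]
 [156 148 132 128 126 130 143 155 159 161 161 159 160 160 160 161 161 161
  160 160 159 160]
 [143 155 147 131 126 126 129 143 156 160 161 160 160 160 159 160 160 160
  160 160 160 160]
 [128 144 157 149 132 126 126 130 143 158 161 160 159 160 160 161 161 161
  159 160 159 160]]
```

View pics/l4.png

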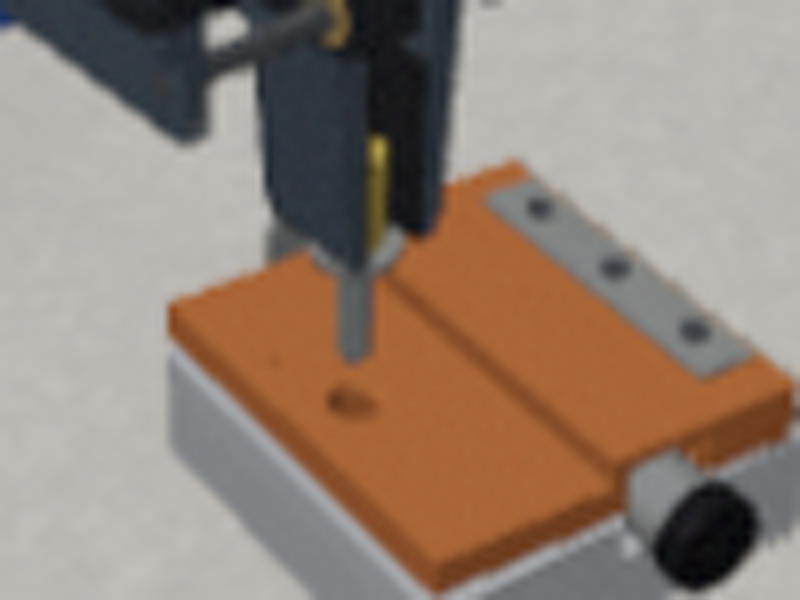

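Run:
```python
from h import *
np.set_printoptions(precision=2,suppress=True)
print("hole side",back("side",(248.56,249.7),z=52.1)); print("tip side",back("side",(248.8,244.4),z=65),back("side",(248.8,244.4),z=66)); print("hole top",back("top",(314.4,239.7),z=48))
print("expected px of tip over fitted hole", proj("side",(436.5,-175.6,65)),proj("side",(436.5,-175.6,52.1)))
# refine: hole ellipse centroid in top1/side1
for n,(u0,v0),s in(("side",(248.6,249.7),6),("top",(314.5,240),4)):
    f=np.load(n+"1.npz")["im"].astype(float); u,v=int(round(u0)),int(round(v0)); w=f[v-s:v+s+1,u-s:u+s+1]; b=np.median(w.reshape(-1,3),0); k=np.linalg.norm(w-b,axis=2); 
    k=np.clip(k-15,0,60); vv,uu=np.mgrid[-s:s+1,-s:s+1]; k[uu**2+vv**2>s*s]=0
    p=(u+(k*uu).sum()/k.sum(),v+(k*vv).sum()/k.sum()); print(n,p,back(n,p,z=52.1))
# shank in side2
f=np.load("side2.npz"); im=f["im"].astype(int); P=cloud("side",f["d"])
print(im[232:250,242:256,0]); print(im[232:250,242:256,2]); print(f["d"][232:250,245:252].round(0))
```

```text
hole side [ 437.14 -174.18   52.1 ]
tip side [ 438.78 -172.78   65.  ] [ 437.98 -173.75   66.  ]
hole top [ 437.18 -175.24   48.  ]
expected px of tip over fitted hole [248.8  245.46] [248.74 250.15]
side (np.float64(248.02387261170205), np.float64(249.93193878395954)) [ 435.73 -174.07   52.1 ]
top (np.float64(314.1851908266063), np.float64(239.4760914953932)) [ 438.04 -174.18   52.1 ]
[[162 158 111 115  86  67  51  41  52  98 126 120 126 161]
 [169 163 137 114 107  95  67  48  66  95 105 106 143 171]
 [170 170 166 151 131 101  84  71  77  96 123 124 146 163]
 [169 169 169 169 160 112  87  88  82 109 156 141 135 145]
 [168 169 169 169 160 112  93  93  84 114 166 156 143 134]
 [170 169 169 169 160 113  92  94  84 115 168 167 161 142]
 [169 170 169 170 160 114  92  93  85 115 169 169 169 161]
 [170 170 170 169 161 114  93  93  84 114 169 169 170 169]
 [170 170 170 169 161 113  93  93  87 119 169 170 169 170]
 [170 170 170 169 160 113  92  92  91 123 170 170 170 169]
 [170 169 168 169 159 113  91  95  92 125 169 170 168 169]
 [169 169 169 170 160 118  93  92  92 125 170 169 169 170]
 [1
[... 1399 characters left out ...]
8  54  55  55]]
[[804. 806. 790. 788. 789. 791. 805.]
 [805. 804. 804. 786. 790. 791. 802.]
 [887. 802. 802. 801. 789. 802. 804.]
 [883. 884. 817. 816. 812. 813. 813.]
 [878. 880. 817. 812. 812. 812. 816.]
 [875. 876. 820. 816. 812. 817. 817.]
 [870. 873. 819. 817. 815. 818. 819.]
 [869. 869. 821. 819. 818. 817. 818.]
 [866. 867. 822. 819. 822. 820. 821.]
 [863. 863. 821. 820. 820. 819. 819.]
 [859. 862. 823. 821. 822. 819. 823.]
 [855. 857. 825. 825. 821. 824. 828.]
 [852. 852. 829. 825. 825. 827. 826.]
 [850. 848. 849. 827. 826. 827. 852.]
 [847. 848. 847. 846. 848. 849. 848.]
 [840. 844. 844. 846. 845. 843. 844.]
 [840. 842. 844. 843. 839. 842. 841.]
 [835. 838. 838. 842. 844. 841. 843.]]
```

The picture shows the pin tip at about (354,358) in the crop (full image (248.9,244)) and the hole at (352,401) (full image (248.7,249.9)). After allowing for height, the tip needs to move about (−2.2,−3) mm. I'll shift, lower gently and watch the force.

>>> send_rows --targets '[[[0,0,0,-0.011,-0.015,0,1],[0,0,0,0,0,0,1],[0,0,0,0,0,-0.03,1],[0,0,0,0,0,-0.02,1],[0,0,0,0,0,0,1],[0,0,0,0,0,0,1]]]'

```text
time_s: 16.65
ee_pos: [436.6, -175.9, 58.9]
ee_rot: [-180.0, -0.0, 90.3]
force: [0.2, -0.5, -1.0]
gripper_width: 15.2
gripper_force: 45.0
```

```bash
sed -i '/side1.npz/d' l4.py; sed -i 's/im\[200:275,205:305,::-1\]/im[225:270,220:280,::-1]/' l4.py; python3 l4.py l5.png
```

```text
[ 436.56 -175.91   58.9 ] [-179.97   -0.02   90.32] [ 0.16 -0.46 -0.99]
side pin_tip 0.58 [247.9 248.7]
side pin 0.64 [247.4 238.7]
side upper_hole 0.75 [252.2 250.1]
top pin 0.64 [379.7 166. ]
top upper_hole 0.64 [314.1 236.2]
```

View pics/l5.png

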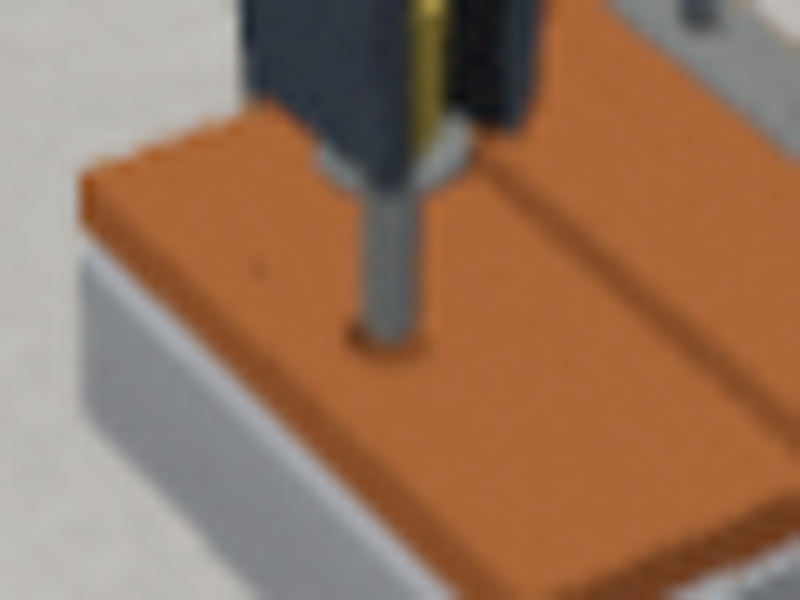

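The tip at (390,345) in the crop hangs just above the hole, which spans x 345–428 with its lower rim at 357. It is nearly centred and very slightly toward the camera, so I'll nudge it and lower gently.

>>> send_rows --targets '[[[0,0,0,0.002,0.0025,0,1],[0,0,0,0,0,-0.015,1],[0,0,0,0,0,-0.015,1],[0,0,0,0,0,0,1],[0,0,0,0,0,0,1]]]'

```text
time_s: 17.6
ee_pos: [437.0, -175.4, 53.0]
ee_rot: [-180.0, -0.0, 90.3]
force: [-0.4, -0.6, -0.6]
gripper_width: 15.0
gripper_force: 45.0
```

>>> send_rows --targets '[[[0,0,0,0,0,-0.02,1],[0,0,0,0,0,-0.02,1],[0,0,0,0,0,-0.02,1],[0,0,0,0,0,-0.015,1],[0,0,0,0,0,0,1],[0,0,0,0,0,0,1]]]'

```text
time_s: 18.2
ee_pos: [437.1, -175.5, 38.1]
ee_rot: [-180.0, -0.0, 90.3]
force: [0.2, -0.0, -1.3]
gripper_width: 14.7
gripper_force: 45.0
```

>>> send_rows --targets '[[[0,0,0,0,0,-0.02,1],[0,0,0,0,0,-0.02,1],[0,0,0,0,0,-0.02,1],[0,0,0,0,0,-0.015,1],[0,0,0,0,0,0,1],[0,0,0,0,0,0,1]]]'

```text
time_s: 18.8
ee_pos: [437.1, -175.5, 23.1]
ee_rot: [-180.0, -0.0, 90.3]
force: [0.3, -0.4, -0.6]
gripper_width: 14.9
gripper_force: 45.0
```

>>> send_rows --targets '[[[0,0,0,0,0,0,1],[0,0,0,0,0,-0.015,1],[0,0,0,0,0,-0.012,1],[0,0,0,0,0,-0.008,1],[0,0,0,0,0,0,1],[0,0,0,0,0,0,1]]]' --grip_force 60

```text
time_s: 19.4
ee_pos: [436.9, -175.7, 16.4]
ee_rot: [-180.0, 0.0, 90.3]
force: [-1.8, -0.8, 5.6]
gripper_width: 14.4
gripper_force: 60.0
```

>>> send_rows --targets '[[[0,0,0,0,0,-0.008,1],[0,0,0,0,0,0,1],[0,0,0,0,0,0,1]]]'

```text
time_s: 19.7
ee_pos: [437.0, -175.7, 16.2]
ee_rot: [180.0, 0.0, 90.3]
force: [-5.1, 1.2, 16.2]
gripper_width: 14.6
gripper_force: 60.0
```

>>> send_rows --targets '[[[0,0,0,0,0,-0.006,1],[0,0,0,0,0,0,1],[0,0,0,0,0,0,1],[0,0,0,0,0,0,1]]]'

```text
time_s: 20.1
ee_pos: [437.0, -175.7, 16.0]
ee_rot: [180.0, 0.0, 90.3]
force: [-6.5, 2.6, 24.5]
gripper_width: 14.5
gripper_force: 60.0
```

```bash
sed -i 's/im\[225:270,220:280,::-1\]/im[185:290,215:355,::-1]/' l4.py; python3 l4.py l6.png
python3 - <<'E'
from h import *
f=np.load("side2.npz"); im,d=f["im"],f["d"]; P=cloud("side",d); hsv=cv2.cvtColor(im,cv2.COLOR_RGB2HSV)
o=(hsv[...,0]<18)&(hsv[...,1]>130)&(P[...,0]<465)&(P[...,0]>420)&(abs(P[...,1]+180)<60)&(P[...,2]>40); q=P[o]
A=np.c_[q[:,:2]-[436,-176],np.ones(len(q))]; print("flange z, slopes",np.linalg.lstsq(A,q[:,2],rcond=None)[0],len(q))
E
```

```text
[ 437.01 -175.72   15.98] [179.96   0.04  90.33] [-6.54  2.58 24.55]
side pin_tip 0.42 [250.1 261.5]
side pin 0.41 [248.4 252.9]
side upper_hole 0.83 [248.2 252.3]
mask 0.55 26 251 254 246 254
top pin_tip 0.41 [313.9 238.8]
top upper_hole 0.81 [315.1 237.1]
flange z, slopes [1.73133195e-01 6.71716501e-03 4.97347444e+01] 477
```

View pics/l6.png

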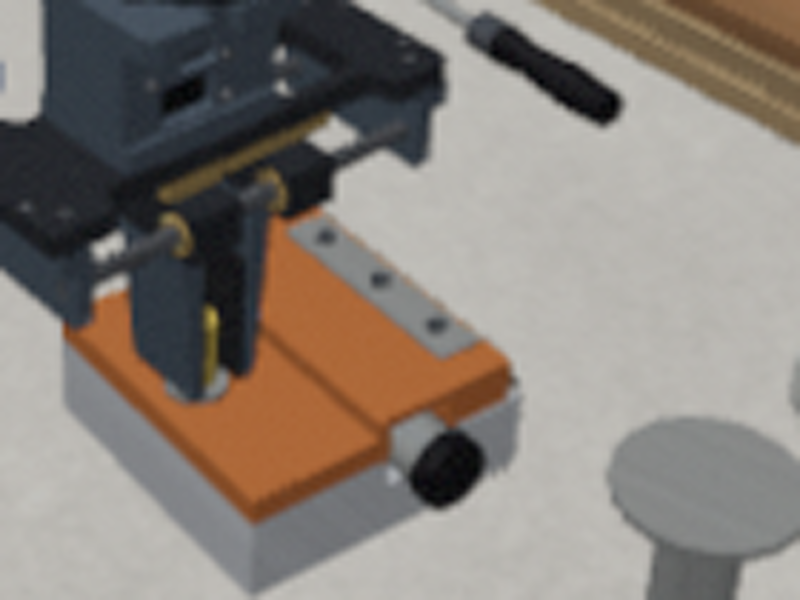

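The picture shows the collar on the flange at about (195,388), no gap between the halves, and the leg still in its groove. Force rises to 24.5 N with almost no travel, so the clamp is fully shut. I'm handing the job in.

```bash
python3 -c "
from workcell import env
print(env.job_done())"
```

```text
the job is handed in; nothing more can be done
None
```

The job is handed in: the upper half is down over the leg, and the arm still holds the pin and presses it with about 24 N, the last picture showing the halves shut and the leg in its groove.

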